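# Screw the lid onto the tilted dispensary jar

### The job

Close the amber jar that leans in the blue holder: set its blue screw lid squarely on the mouth, turn the lid backwards (anticlockwise seen from above the lid) with only gentle pressure until the thread drops into place, then screw it down clockwise until it is fully home, and let go. Leave the carton, the glue stick and the stapler where they are.

Things in the scene. Friction and masses are not known exactly. Their poses are not given: they have to be found in the camera images.
- lid: Blue plastic screw lid, about 100 g, 94 mm across, with a white grip bar on top. Origin: centre of the lower edge of its skirt; z points up, out through the bar. Skirt 24 mm high, inside radius 43.2 mm; top plate from 24 to 28 mm above the origin. It starts lying flat on the counter, bar up; it and the carton may swap places.
- lid_bar (a point): Point on the lid's axis in the white grip bar, 51 mm above the lid's origin, axes as the lid's. The bar runs along the lid's x: 60 mm long, 18 mm wide (along y), from 28 to 61 mm above the lid's origin.
- lid_lug (a point): One of four equal lugs inside the skirt (this one at the lid's +x, the others at +y, -x, -y), each 9.5 mm wide, 5 mm high, from radius 38 mm outwards, at the skirt's lower edge. Point: the lug's middle, 40 mm out, 2.5 mm above the lid's origin. Axes as the lid's.
- mouth (a point): Centre of the top of the amber jar's neck, about 190 mm above the counter. z points out of the mouth along the neck's axis, 30 degrees from vertical, leaning towards the robot; y is level. Neck radius 36 mm, tapered to 33 mm over its last 8 mm; white threads out to radius 41.2 mm: about 2 mm radial play in the lid. The mouth has a flat white inner stopper.
- thread_top (a point): On the neck's axis, axes as the mouth's, 5.4 mm below the mouth: the lid's origin lies here while its lugs ride on top of the threads (5 mm higher when on top of a stop post, off which it falls back onto the threads: not yet the real drop). Four thread starts, 90 degrees apart; how they are turned about the axis is unknown and must be felt. Clockwise turning up here is blocked by four stop posts.
- thread_start (a point): On the neck's axis, axes as the mouth's, 16 mm below the mouth: the lid's origin lies here once it has dropped into the thread. From on top, turning anticlockwise seen from above (positive about z) by up to about 100 degrees brings the lugs over gaps that leave them 12 degrees of play; gently pressed, the lid drops 10 mm. A post then stops further backward turning.
- thread_home (a point): On the neck's axis, axes as the mouth's, 22 mm below the mouth: the lid's origin lies here when fully home. From the drop it screws clockwise 54 to 66 degrees to a hard stop: 0 to 10 degrees level, then down 6 mm over 56 degrees (axial play 1.5 mm). Friction in the thread then holds it.
- holder: Blue painted holder, fixed to the counter: plate 220 x 140 x 10 mm, two cheeks up to 68 mm high and a tilted cup 110 mm across, holding the jar (100 mm across, 178 mm from foot to mouth). Origin: centre of the plate's underside; at yaw 0 the jar leans to -x, its mouth 80 mm in -x and 190 mm up from the origin. Holder and jar stay put.
- carton: Bystander: white medicine carton with a red band, 60 x 90 x 70 mm high, loose. Origin: centre of its underside.
- glue_stick: Bystander: yellow glue stick standing upright, 30 mm across, 95 mm high, loose. Origin: centre of its underside.
- stapler: Bystander: black and steel stapler lying on the counter, 150 mm long (along its x), 36 mm wide, 43 mm high, loose. Origin: centre of its underside.
Mind the look-alikes: they are no part of the job. There is more than one size of the lid; the one meant has the size given above.

How it is judged:
On the way, in this order (a step that is already met when the one before it is completed fails the run):
1. the lid is over the jar's mouth, square to it and centred within 5 mm, not yet dropped into the thread (z of lid in the frame of mouth between -0.012 and 0.012 m and x of lid in the frame of mouth between -0.005 and 0.005 m and y of lid in the frame of mouth between -0.005 and 0.005 m and angle between the z axis of lid and the z axis of mouth, either way round below 0.15 rad), for 0.05 s.
2. the lid has dropped into the thread, square on the neck, not yet screwed down (z of lid in the frame of mouth between -0.0185 and -0.0135 m and angle between the z axis of lid and the z axis of mouth, either way round below 0.08 rad), for 0.05 s.
At the end, for the whole second after the job is handed in: The lid is screwed home on the jar: its origin within 2 mm of the fully home depth (22 mm below the mouth along the neck's axis), within 4 mm of the axis, square to it within 4 degrees, at rest and released (z of lid in the frame of mouth between -0.0245 and -0.02 m and x of lid in the frame of mouth between -0.004 and 0.004 m and y of lid in the frame of mouth between -0.004 and 0.004 m and angle between the z axis of lid and the z axis of mouth, either way round below 0.07 rad and linear speed of lid below 0.02 m/s); the robot touches nothing.
It fails at once if the carton is shifted by more than 30 mm or tipped (distance of carton from where it was at the start of the episode above 0.03 m or angle between carton's own z axis and vertical above 0.4 rad).
It fails at once if the glue stick is shifted by more than 30 mm or tipped (distance of glue_stick from where it was at the start of the episode above 0.03 m or angle between glue_stick's own z axis and vertical above 0.4 rad).
It fails at once if the stapler is shifted by more than 30 mm or tipped (distance of stapler from where it was at the start of the episode above 0.03 m or angle between stapler's own z axis and vertical above 0.4 rad).
It fails at once if the lid is forced against the jar with over 130 N before it has dropped into the thread (z of lid in the frame of mouth above -0.012 m and contact force between lid and holder above 130 N).
It also fails if it takes over 64 s, if anything falls off the work surface, if the arm or the gripper's body presses on something with over 40 N, if the wrist force passes 120 N, or if a joint passes its speed limit or range.

### The arm

A 7-joint arm with a two-finger parallel gripper is mounted at the origin on the work surface. World frame = base frame: x ahead of the robot, y to its left, z up, the work surface at z = 0. Lengths are in m, angles in rad, forces in N, time in s.
With the tool pointing down it reaches from about 0.375 to 0.925 m from the base axis. Payload 3.1 kg.
Tool frame: the origin (TCP) lies at the very end of the fingers, on their centre line; the grasp point (between the pads) lies 19 mm behind it; z points along the fingers, y is the line along which they close (so a half turn about z gives the same grasp; the last joint's range is limited). The gripper opens to 85 mm and grips with 20 to 120 N. Pads are 22 mm wide; open, the fingers measure 114 mm over their backs; the gripper's body (76 mm by 85 mm) begins 54 mm behind the grasp point. The pads swing forward as they close: fully open they stand 13 mm farther back than shut.
Start: joints at [1.18, 0.383, 0.044, 1.598, -0.018, 1.161, -0.05], TCP at [0.188, -0.622, 0.231] pointing down, gripper open.
Joint ranges: [-2.61, 2.61], [-0.41, 2.15], [-1.48, 1.57], [0, 2.5], [-1.57, 4.71], [0.05, 1.97], [-2.85, 2.85]. Speed limits (rad/s): [2.79, 2.79, 3.14, 3.14, 3.14, 3.14, 3.14].

### API

Orientations are given as a unit quaternion [x, y, z, w].
In Python, from rig import state, camera, hand_in gives the robot as it stands.
- The arm moves only by the tool jog_arm, never from a script. Its argument "moves" is a list of rows, each a list of 7 numbers: the turn, a rotation vector about the tool's x, y, z each as a share of 45 degrees, from -1 to 1, then the shift along the tool's x, y, z each as a share of 0.2 m, from -1 to 1, then the closure, from -1 (fully open) to 1 (shut). In form: [[rx, ry, rz, dx, dy, dz, jaw], ...]. A call has 1 to 12 rows; each row is the pose to reach, as a shift and turn from the pose commanded when the call began, along the tool's axes at that moment; what a row does not reach only later rows make up. A row lasts 1/8 s, in which the tool goes at most 62.5 mm and 10.7 degrees, less where a joint would pass 70% of its speed; a pose out of reach is approached as far as the arm can. A call with a number of a shift or a turn outside -1 to 1 is refused whole. A call with a gripper value outside its range is refused whole. The fingers move at their own pace and stop on an object; "grip_force" is the grip in N (left out, the last holds). Time passes only in rows, so rows that repeat a pose let the fingers close. It gives the time, the measured TCP pose, the force, the opening and the grip force at its end, in the units of the state.
- state(): the state, without advancing time (a new reading comes with each control period).
- camera(name): name is "side" or "top"; returns a dict with "color" (384x512x3 uint8, red, green, blue), "camera_matrix" (3x3 intrinsics, pixels), "world_from_camera" (4x4, takes a point from camera to world coordinates). Camera axes: x right, y down, z forward; pixel columns grow to the right and rows downward; lengths in m; the calibration is good to about 2 mm. A picture is of the moment at which its call begins. There is no depth.
- hand_in(): hands the job in; it is judged then, once.
The state is a dict: "time": time; "joints": joint angles; "joint_vel": joint speeds; "tau": joint torques, N m; "ee_pos": TCP position; "orientation": TCP orientation; "ft_force": force on the tool from outside, world axes, zero at the start; "torque": the same for the moment, N m; "grip_width": finger opening in m; "grasp_force": force on a finger pad.
Only numpy, scipy, OpenCV 4.12 (cv2) and the standard library are available. Lean on these libraries where they do the work, as an engineer would, in place of code of your own. Each camera call takes 0.05 s, during which the arm holds its last target. There are 200 camera calls.

## Working session

There is one attempt and no reset: what is moved stays moved. The work goes in short steps, Python scripts to look and compute and a tool call to move; the robot and the scene stay as the last step left them, time stands still between calls to the robot, and variables do not carry over. Pictures are saved under pics/ and viewed, at most 10 in all, crops included, and the job is handed in when it is done.

Besides the shell and the picture viewer there is one more tool, called after "Call:" as name(argument=value, ...), one argument or row to a line, values as JSON. jog_arm: Moves the arm, as the interface text tells. Its arguments: {"type":"object","properties":{"moves":{"type":"array"},"grip_force":{"type":"number"}},"required":["moves"]}

```bash
mkdir -p pics; ls
cat > h.py <<'E'
import numpy as np, cv2
from rig import state, camera
from scipy.spatial.transform import Rotation as R
def snap(n,f):
    c=camera(n); cv2.imwrite(f'pics/{f}.png',c['color'][:,:,::-1]); np.savez(f'pics/{f}.npz',K=c['camera_matrix'],T=c['world_from_camera']); return c
def load(f): d=np.load(f'pics/{f}.npz'); return d['K'],d['T']
def ray(f,u,v,z):
    K,T=load(f); d=T[:3,:3]@np.linalg.inv(K)@[u,v,1]; o=T[:3,3]; return o+d*(z-o[2])/d[2]
def proj(f,P):
    K,T=load(f); p=(np.atleast_2d(P)-T[:3,3])@T[:3,:3]; q=p@K.T; return q[:,:2]/q[:,2:]
E
python3 - <<'E'
from h import *
a=snap('top','t0');b=snap('side','s0')
np.set_printoptions(precision=4,suppress=True)
for f in('t0','s0'):
    K,T=load(f);print(K[0,0],T)
print(state())
E
```

```text
pics
424.9717863836126 [[-0.0214 -0.9813  0.1912  0.3889]
 [-0.9996  0.0242  0.0124 -0.0064]
 [-0.0168 -0.1909 -0.9815  1.1527]
 [ 0.      0.      0.      1.    ]]
401.6452192938088 [[-0.8088 -0.4039  0.4274  0.0864]
 [-0.5876  0.5823 -0.5618  0.6913]
 [-0.0219 -0.7056 -0.7083  0.9885]
 [ 0.      0.      0.      1.    ]]
{'time': 0.1, 'joints': array([ 1.1802,  0.3838,  0.0438,  1.5994, -0.0179,  1.1612, -0.0499]), 'joint_vel': array([-0.0009, -0.002 ,  0.0007, -0.0051,  0.0003,  0.0004, -0.0006]), 'tau': array([  0.0026, -43.4726,   1.029 , -25.0454,   0.0108,   0.0054,
        -0.    ]), 'ee_pos': array([ 0.1874, -0.6215,  0.23  ]), 'orientation': array([ 0.9893,  0.1459, -0.0002, -0.0012]), 'ft_force': array([-0.0731, -0.9032,  0.5862]), 'torque': array([-0.0392, -0.0307, -0.0327]), 'grasp_force': 0.0, 'grip_width': 0.08537412666847122}
```

View pics/t0.png

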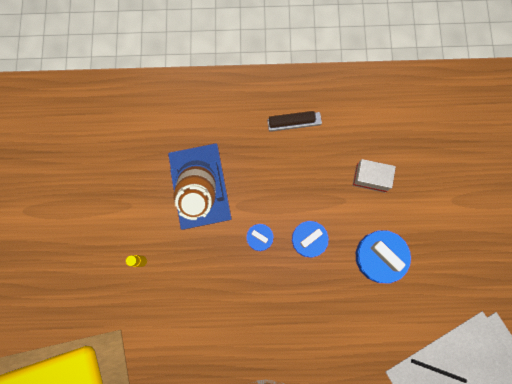

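View pics/s0.png

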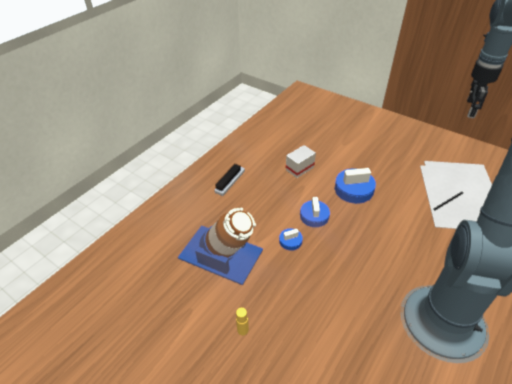

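Three blue lids appear in the top view: (260,237) about 26 px across, (310,239) about 37 px, and (384,257) about 54 px. At about 0.376 px/mm, 94 mm should be about 36 px, so the middle one fits. I'll confirm it in a crop and fit its pose.

Run:
```python
from h import *
np.set_printoptions(precision=4,suppress=True)
im=cv2.imread('pics/t0.png'); hsv=cv2.cvtColor(im,cv2.COLOR_BGR2HSV)
blue=cv2.inRange(hsv,(100,120,60),(125,255,255))
for c in cv2.findContours(blue,0,2)[0]:
    if cv2.contourArea(c)<200: continue
    (x,y),r=cv2.minEnclosingCircle(c); e=cv2.fitEllipse(c); a=cv2.minAreaRect(c)
    print('blob',e,ray('t0',*e[0],0.02),'diam',e[1][1]/424.97*1.13, 'rect',cv2.boxPoints(a).tolist())
white=cv2.inRange(hsv,(0,0,180),(180,60,255))
m=np.zeros_like(white);cv2.circle(m,(310,239),17,255,-1)
p=cv2.findNonZero(white&m); r=cv2.minAreaRect(p);bx=cv2.boxPoints(r); print('bar',r)
M=cv2.moments(white&m,True);uv=(M['m10']/M['m00'],M['m01']/M['m00']);print(uv,ray('t0',*uv,0.06))
print([ray('t0',*b,0.061)[:2] for b in bx])
A=im[130:275,160:340]; B=cv2.imread('pics/s0.png')[150:295,180:360]
cv2.imwrite('pics/c0.png',cv2.resize(np.vstack([np.hstack([A,B])]),None,fx=2.2,fy=2.2,interpolation=2))
```

```text
blob ((383.0224914550781, 256.5402526855469), (51.15440368652344, 53.99968719482422), 114.50518035888672) [ 0.4097 -0.3168  0.02  ] diam 0.14358577436089925 rect [[356.0, 231.0], [410.0, 231.0], [410.0, 282.0], [356.0, 282.0]]
blob ((259.59429931640625, 236.91354370117188), (25.477731704711914, 25.825260162353516), 155.84454345703125) [0.4681 0.0049 0.02  ] diam 0.06866965664272646 rect [[247.0, 224.0], [272.0, 224.0], [272.0, 250.0], [247.0, 250.0]]
blob ((309.8323669433594, 238.8133544921875), (34.95670700073242, 35.18799591064453), 114.45757293701172) [ 0.4601 -0.1278  0.02  ] diam 0.09356527608779047 rect [[292.0, 221.0], [327.0, 221.0], [327.0, 256.0], [292.0, 256.0]]
blob ((198.68045043945312, 186.70343017578125), (56.18406677246094, 84.6525650024414), 172.4960174560547) [0.6077 0.1675 0.02  ] diam 0.2250921205091154 rect [[166.8113250732422, 152.66036987304688], [216.3207550048828, 143.37734985351562], [230.5849151611328, 219.45281982421875], [181.0754852294922, 228.73583984375]]
bar ((311.4307556152344, 237.5538330078125), (6.665640354156494, 22.803508758544922), 52.12501525878906)
(311.43870967741935, 237.54193548387096) [ 0.4607 -0.1278  0.06  ]
[array([ 0.4502, -0.0991]), array([ 0.4847, -0.1465]), array([ 0.4711, -0.1563]), array([ 0.4367, -0.1089])]
```

View pics/c0.png

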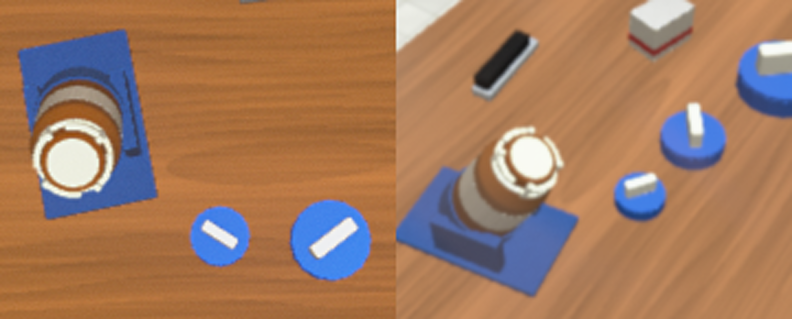

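The crop confirms that the middle lid (310,239), measured at 93.6 mm, is the one. Its bar yaw is about -54°. Next is the jar pose.

Run:
```python
from h import *
np.set_printoptions(precision=4,suppress=True)
res={}
for f,seed,n in(('t0',(193,204),0),('s0',(242,222),0)):
    im=cv2.imread(f'pics/{f}.png');x,y=seed
    S=8;cr=cv2.resize(im[y-25:y+25,x-30:x+30],None,fx=S,fy=S,interpolation=cv2.INTER_CUBIC)
    w=((cr.min(2)>150)*255).astype('uint8')
    nn,l,st,ce=cv2.connectedComponentsWithStats(w)
    k=l[25*S,30*S]; cs=cv2.findContours((l==k).astype('uint8'),0,1)[0]; c=max(cs,key=cv2.contourArea)
    e=cv2.fitEllipse(cv2.convexHull(c)); 
    uv=((e[0][0]+.5)/S-.5+x-30,(e[0][1]+.5)/S-.5+y-25); res[f]=uv
    print(f,uv,np.array(e[1])/S,e[2],st[k]/[S,S,S,S,S*S])
def line(f,uv):
    K,T=load(f);d=T[:3,:3]@np.linalg.inv(K)@[*uv,1];return T[:3,3],d/np.linalg.norm(d)
o1,d1=line('t0',res['t0']);o2,d2=line('s0',res['s0'])
s=np.linalg.lstsq(np.c_[d1,-d2],o2-o1,rcond=None)[0];p1=o1+d1*s[0];p2=o2+d2*s[1];print('mouth',(p1+p2)/2,'gap',p1-p2)
print('top ray at .19',ray('t0',*res['t0'],.19),'side',ray('s0',*res['s0'],.19))
for q in [(166.8,152.7),(216.3,143.4),(230.6,219.5),(181.1,228.7)]: print(ray('t0',*q,.01))
```

```text
t0 (192.6216926574707, 203.61658477783203) [21.9962 23.8444] 96.86143493652344 [ 18.375   14.      23.625   22.125  409.9062]
s0 (241.22290420532227, 221.12421226501465) [17.6727 20.9802] 136.32077026367188 [ 20.      14.875   19.375   19.625  289.6875]
mouth [0.5365 0.1556 0.1894] gap [-0.0014 -0.0007 -0.0003]
top ray at .19 [0.5357 0.1551 0.19  ] side [0.5369 0.1562 0.19  ]
[0.7084 0.2587 0.01  ]
[0.7317 0.1202 0.01  ]
[0.5173 0.0822 0.01  ]
[0.4956 0.2159 0.01  ]
```

```bash
cat >> h.py <<'E'
np.set_printoptions(precision=3,suppress=True)
def down(yaw): # tool pointing down, tool x at yaw deg
    return R.from_euler('z',yaw,degrees=True)*R.from_euler('x',180,degrees=True)
M=np.array([.536,.1555,.1898]); N=np.array([-.5*np.cos(np.radians(10)),-.5*np.sin(np.radians(10)),.866025])
YL=np.array([-np.sin(np.radians(10)),np.cos(np.radians(10)),0])
def jar(phi): # tool z=-N, tool x turned phi deg about N from level y axis
    x=R.from_rotvec(np.radians(phi)*N).apply(YL); z=-N
    return R.from_matrix(np.c_[x,np.cross(z,x),z])
def cur():
    s=state(); return s['ee_pos'],R.from_quat(s['orientation'])
def plan(*wps):
    p,r=cur()
    for P,Q in wps:
        print(np.r_[(r.inv()*Q).as_rotvec()/(np.pi/4), r.inv().apply(np.array(P)-p)/.2]); p,r=np.array(P),Q
def lidrel(h): # lid origin in the mouth frame if TCP is h above lid origin
    p,r=cur(); z=r.as_matrix()[:,2]; o=p+z*h-M; return np.array([o@np.cross(YL,N),o@YL,o@N]),np.degrees(np.arccos(-z@N))
E
python3 - <<'E'
from h import *
plan(([.3,-.45,.2],down(53)),([.4,-.28,.18],down(90)),([.4605,-.128,.13],down(126)),([.4605,-.128,.034],down(126)))
E
```

```text
[-0.003 -0.001 -0.805  0.787 -0.658  0.152]
[ 0.     0.    -0.822  0.98  -0.112  0.1  ]
[-0.     0.    -0.8    0.76   0.302  0.25 ]
[ 0.    0.    0.    0.   -0.    0.48]
```

Call:
jog_arm(
  moves=[
    [0,0,-0.805,0.787,-0.658,0.152,-1],
    [0,0,-0.805,0.787,-0.658,0.152,-1],
    [0,0,-0.805,0.787,-0.658,0.152,-1],
    [0,0,-0.805,0.787,-0.658,0.152,-1],
    [0,0,-0.805,0.787,-0.658,0.152,-1],
  ],
  grip_force=60,
)

```text
time: 0.72
ee_pos: [0.301, -0.4496, 0.2004]
orientation: [0.894, 0.447, -0.0, -0.0]
ft_force: [-0.4, -1.4, 0.3]
grip_width: 0.0851
grasp_force: 0.0
```

Call:
jog_arm(
  moves=[
    [0,0,-0.822,0.98,-0.112,0.1,-1],
    [0,0,-0.822,0.98,-0.112,0.1,-1],
    [0,0,-0.822,0.98,-0.112,0.1,-1],
    [0,0,-0.822,0.98,-0.112,0.1,-1],
    [0,0,-0.822,0.98,-0.112,0.1,-1],
  ],
)

```text
time: 1.35
ee_pos: [0.4004, -0.2826, 0.1811]
orientation: [0.708, 0.706, -0.0, 0.0]
ft_force: [0.4, 0.1, 1.0]
grip_width: 0.0851
grasp_force: 0.0
```

Call:
jog_arm(
  moves=[
    [0,0,-0.8,0.76,0.302,0.25,-1],
    [0,0,-0.8,0.76,0.302,0.25,-1],
    [0,0,-0.8,0.76,0.302,0.25,-1],
    [0,0,-0.8,0.76,0.302,0.25,-1],
    [0,0,-0.8,0.76,0.302,0.25,-1],
    [0,0,-0.8,0.76,0.302,0.25,-1],
  ],
)

```text
time: 2.1
ee_pos: [0.4607, -0.1318, 0.131]
orientation: [0.457, 0.889, -0.0, 0.0]
ft_force: [0.3, -0.4, -0.3]
grip_width: 0.0852
grasp_force: 0.0
```

Run:
```python
from h import *
s=state();print(s['time'],s['ee_pos'],s['joints'],s['ft_force'])
plan(([.4605,-.128,.034],down(126)))
snap('side','s1')
im=cv2.imread('pics/s1.png');cv2.imwrite('pics/c1.png',cv2.resize(im[100:280,220:440],None,fx=3,fy=3))
```

```text
2.1 [ 0.461 -0.132  0.131] [ 0.688  0.231 -0.541  2.066  0.154  0.882  0.682] [ 0.346 -0.418 -0.347]
[-0.     0.001 -0.009  0.017  0.01   0.485]
```

View pics/c1.png

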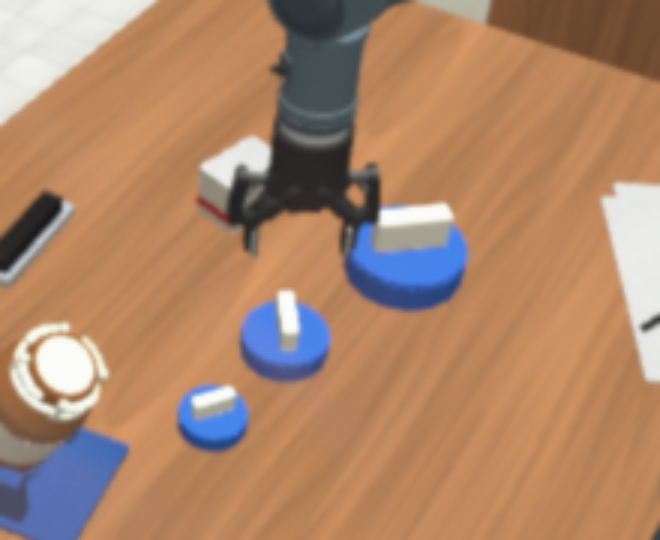

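The open fingers straddle the middle lid's white bar (crop 288,320) squarely. I'll descend and grip.

Call:
jog_arm(
  moves=[
    [0,0,-0.009,0.017,0.01,0.25,-1],
    [0,0,-0.009,0.017,0.01,0.4,-1],
    [0,0,-0.009,0.017,0.01,0.485,-1],
    [0,0,-0.009,0.017,0.01,0.485,-1],
    [0,0,-0.009,0.017,0.01,0.485,1],
    [0,0,-0.009,0.017,0.01,0.485,1],
    [0,0,-0.009,0.017,0.01,0.485,1],
    [0,0,-0.009,0.017,0.01,0.485,1],
    [0,0,-0.009,0.017,0.01,0.485,1],
    [0,0,-0.009,0.017,0.01,0.485,1],
  ],
  grip_force=70,
)

```text
time: 3.4
ee_pos: [0.4613, -0.1251, 0.0346]
orientation: [0.451, 0.893, 0.0, 0.001]
ft_force: [-0.3, -0.0, 5.4]
grip_width: 0.0169
grasp_force: 69.3
```

Call:
jog_arm(
  moves=[
    [0,0,0,0,0,-0.25,1],
    [0,0,0,0,0,-0.5,1],
    [0,0,0,0,0,-0.75,1],
    [0,0,0,0,0,-1,1],
    [0,0,0,0,0,-1,1],
    [0,0,0,0,0,-1,1],
  ],
)

```text
time: 4.15
ee_pos: [0.4593, -0.1249, 0.2328]
orientation: [0.451, 0.893, -0.0, -0.001]
ft_force: [0.3, -0.1, -1.2]
grip_width: 0.017
grasp_force: 68.6
```

Run:
```python
from h import *
p,r=cur(); Q=jar(-20); mid=r*R.from_rotvec((r.inv()*Q).as_rotvec()/2)
print(r.as_matrix()[:,0],Q.as_matrix()[:,0])
plan(([.455,.0,.30],mid),(M+N*.155,Q),(M+N*.0746,Q))
```

```text
[-0.593  0.805  0.001] [0.129 0.977 0.171]
[-0.343 -0.02   0.503  0.516  0.353 -0.336]
[-0.343 -0.02   0.503  0.688  0.211 -0.04 ]
[0.    0.    0.    0.    0.    0.402]
```

Call:
jog_arm(
  moves=[
    [-0.343,-0.02,0.503,0.516,0.353,-0.336,1],
    [-0.343,-0.02,0.503,0.516,0.353,-0.336,1],
    [-0.343,-0.02,0.503,0.516,0.353,-0.336,1],
    [-0.343,-0.02,0.503,0.516,0.353,-0.336,1],
    [-0.343,-0.02,0.503,0.516,0.353,-0.336,1],
  ],
)

```text
time: 4.78
ee_pos: [0.4551, -0.0011, 0.2992]
orientation: [0.613, 0.779, 0.115, 0.065]
ft_force: [-0.2, 0.4, -0.9]
grip_width: 0.017
grasp_force: 68.7
```

Call:
jog_arm(
  moves=[
    [-0.343,-0.02,0.503,0.688,0.211,-0.04,1],
    [-0.343,-0.02,0.503,0.688,0.211,-0.04,1],
    [-0.343,-0.02,0.503,0.688,0.211,-0.04,1],
    [-0.343,-0.02,0.503,0.688,0.211,-0.04,1],
    [-0.343,-0.02,0.503,0.688,0.211,-0.04,1],
    [-0.343,-0.02,0.503,0.688,0.211,-0.04,1],
  ],
)

```text
time: 5.52
ee_pos: [0.4613, 0.1396, 0.3246]
orientation: [0.741, 0.62, 0.224, 0.13]
ft_force: [-0.5, 0.0, -0.8]
grip_width: 0.0168
grasp_force: 68.8
```

Run:
```python
from h import *
s=state();print(s['time'],s['ee_pos'],s['joints'],s['ft_force'],s['torque'],s['grip_width'],lidrel(.0346))
plan((M+N*.0746,jar(-20)))
a=snap('side','s2');b=snap('top','t2')
A=cv2.imread('pics/s2.png')[120:280,150:330];B=cv2.imread('pics/t2.png')[110:270,130:310]
cv2.imwrite('pics/c2.png',cv2.resize(np.hstack([A,B]),None,fx=2.2,fy=2.2,interpolation=2))
```

```text
5.525 [0.461 0.14  0.325] [ 0.49  -0.407 -0.74   2.196 -0.321  0.743 -0.278] [-0.518  0.043 -0.848] [-0.115  0.587 -0.006] 0.01677001333492857 (array([ 0.001, -0.003,  0.12 ]), np.float64(0.12526781624723723))
[ 0.001  0.002 -0.004  0.011 -0.011  0.401]
```

View pics/c2.png

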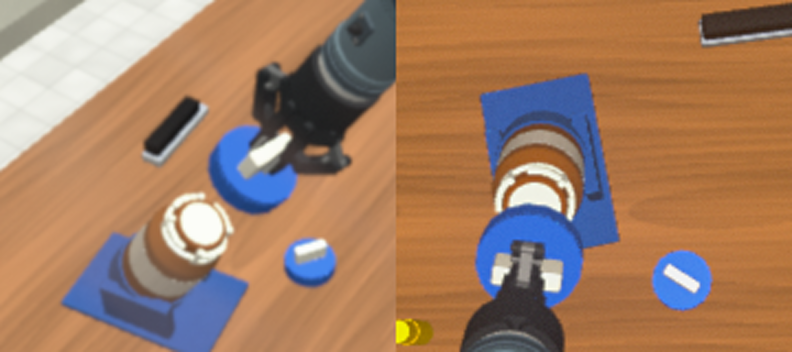

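```bash
cat > fit.py <<'E'
from h import *
from scipy.optimize import least_squares
def fitlid(fs,h=.0346,verbose=True):
    p,r=cur(); x,y,z=r.as_matrix().T; th=np.linspace(0,2*np.pi,180)
    ring=lambda c,k:c-z*k+.047*(np.cos(th)[:,None]*x+np.sin(th)[:,None]*y)
    c0=p+z*h; data=[]
    for f in fs:
        im=cv2.imread(f'pics/{f}.png');S=4
        hull=cv2.convexHull(np.vstack([proj(f,ring(c0,0)),proj(f,ring(c0,.028))]).astype('float32'))
        big=cv2.resize(im,None,fx=S,fy=S,interpolation=cv2.INTER_CUBIC);b,g,rr=[big[:,:,i].astype(int) for i in range(3)]
        m=((b-rr>90)&(b>125)).astype('uint8'); 
        roi=np.zeros_like(m);cv2.fillConvexPoly(roi,((hull+.5)*S).astype('int32'),1);roi=cv2.dilate(roi,np.ones((29,29)));m&=roi
        c=max(cv2.findContours(m,0,1)[0],key=cv2.contourArea); hc=cv2.convexHull(c)[:,0]
        # contour points lying on their own convex hull = true outer edge
        pts=np.array([q for q in c[:,0] if abs(cv2.pointPolygonTest(hc.reshape(-1,1,2),(float(q[0]),float(q[1])),True))<2.5])
        data.append((f,(pts+.5)/S-.5))
    def res(d):
        c=c0+r.apply(d);o=[]
        for f,pts in data:
            hl=cv2.convexHull(np.vstack([proj(f,ring(c,0)),proj(f,ring(c,.028))]).astype('float32'))
            o+=[cv2.pointPolygonTest(hl,(float(a),float(b)),True) for a,b in pts]
        return np.array(o)
    s=least_squares(res,np.zeros(3),diff_step=1e-3,x_scale=1e-3,loss='soft_l1',f_scale=.5) if 0 else None
    from scipy.optimize import minimize
    q=minimize(lambda d:np.sqrt(1e-2+res(d*.001)**2).mean(),np.zeros(3),method='Nelder-Mead',options=dict(initial_simplex=[[0,0,0],[3,0,0],[0,3,0],[0,0,3]]))
    print('offset in tool mm',q.x,'cost',q.fun,'start',np.abs(res(np.zeros(3))).mean(),[len(a[1]) for a in data])
    return c0+r.apply(q.x*.001)
E
python3 - <<'E'
from fit import *
fitlid(['t2','s2']);fitlid(['t2']);fitlid(['s2'])
E
```

```text
offset in tool mm [-2.414 -0.154 -3.782] cost 1.0802222172168148 start 1.3428261151192233 [425, 326]
offset in tool mm [ -2.089 -12.959  27.19 ] cost 0.3101838779549803 start 1.136962240220074 [425]
offset in tool mm [-40.856   9.461  46.947] cost 0.7218710774430485 start 1.6112069336227153 [326]
```

Run:
```python
from h import *
p,r=cur(); x,y,z=r.as_matrix().T; th=np.linspace(0,2*np.pi,180)
out=[]
for f,(u,v) in (('s2',(220,150)),('t2',(150,185))):
    S=8; im=cv2.resize(cv2.imread(f'pics/{f}.png')[v:v+65,u:u+50] if f=='t2' else cv2.imread(f'pics/{f}.png')[v:v+65,u:u+50],None,fx=S,fy=S,interpolation=2)
    for d,col in((0,(0,255,255)),(-.0025,(0,0,255))):
        for k in(0,.028):
            c=p+z*(.0346-k)+x*d
            q=proj(f,c+.047*(np.cos(th)[:,None]*x+np.sin(th)[:,None]*y))
            cv2.polylines(im,[((q-[u,v]+.5)*S).astype('int32')],True,col,1)
    out.append(im)
cv2.imwrite('pics/c3.png',np.hstack(out)[:600])
```

```text
(no output)
```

View pics/c3.png

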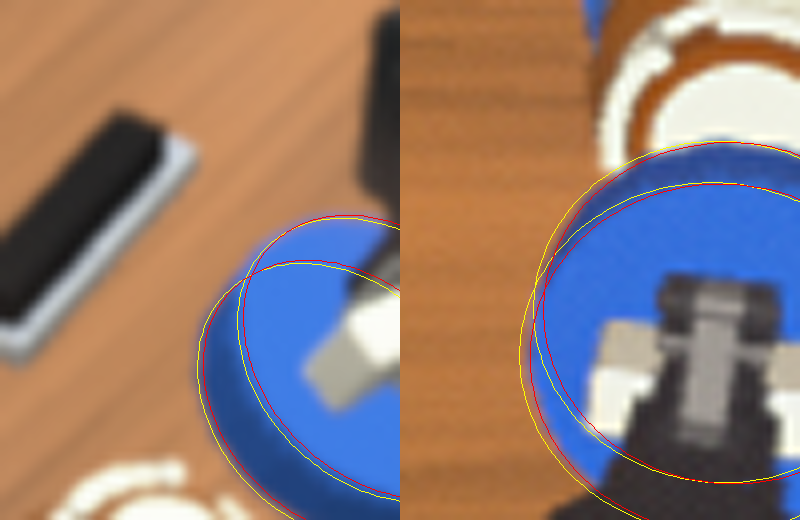

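The top view fits a lid offset of about -2.2 mm along tool x, which agrees with the grasp measurement. The side view shows the same small bias on both the jar and the lid. I'll correct for this and approach.

```bash
cat >> h.py <<'E'
M=np.array([.5355,.155,.1898]); D=-.0022; H=.0346
def tcp(zl,phi): Q=jar(phi); return M+N*(H+zl)-D*Q.as_matrix()[:,0],Q
def rep():
    s=state();p,r=cur();x,y,z=r.as_matrix().T;o=p+z*H+x*D-M;mx=np.cross(YL,N);B=np.c_[mx,YL,N]
    print('t',s['time'],'lid mm',B.T@o*1e3,'tilt',np.degrees(np.arccos(-z@N)),'phi',np.degrees(np.arctan2(x@-mx,x@YL)),'F',s['ft_force']@B,'T',s['torque']@B,'w',s['grip_width'],s['grasp_force'],'j',s['joints'])
E
python3 - <<'E'
from h import *
rep();plan(tcp(.02,-20),tcp(.005,-20))
E
```

```text
t 5.625 lid mm [  1.235  -3.982 120.19 ] tilt 0.14383836840365014 phi -20.148413873253443 F [-1.287  0.711 -0.369] T [-0.063  0.577 -0.018] w 0.01690520838497423 68.80859613418579 j [ 0.489 -0.408 -0.741  2.196 -0.321  0.743 -0.279]
[ 0.002  0.002 -0.003  0.017 -0.013  0.501]
[0.    0.    0.    0.    0.    0.075]
```

Call:
jog_arm(
  moves=[
    [0.002,0.002,-0.003,0.017,-0.013,0.15,1],
    [0.002,0.002,-0.003,0.017,-0.013,0.3,1],
    [0.002,0.002,-0.003,0.017,-0.013,0.42,1],
    [0.002,0.002,-0.003,0.017,-0.013,0.501,1],
    [0.002,0.002,-0.003,0.017,-0.013,0.501,1],
    [0.002,0.002,-0.003,0.017,-0.013,0.501,1],
  ],
)

```text
time: 6.38
ee_pos: [0.5088, 0.1537, 0.2382]
orientation: [0.739, 0.621, 0.225, 0.13]
ft_force: [0.5, -0.2, -0.5]
grip_width: 0.0171
grasp_force: 68.8
```

Run:
```python
from h import *
rep();plan(tcp(.005,-20),tcp(-.004,-20))
snap('top','t4');snap('side','s4')
A=cv2.imread('pics/s4.png')[180:260,200:290];B=cv2.imread('pics/t4.png')[170:250,150:240]
cv2.imwrite('pics/c4.png',cv2.resize(np.hstack([A,B]),None,fx=4.4,fy=4.4,interpolation=2))
```

```text
t 6.375 lid mm [ 0.512  1.281 20.557] tilt 0.08961633447498295 phi -19.90418154242161 F [ 0.083 -0.269 -0.677] T [0.025 0.663 0.036] w 0.017065262149981008 68.78327250480652 j [ 0.694 -0.152 -1.05   2.216 -0.057  0.486 -0.514]
[ 0.001 -0.001  0.002 -0.007 -0.     0.078]
[ 0.     0.     0.     0.    -0.     0.045]
```

View pics/c4.png

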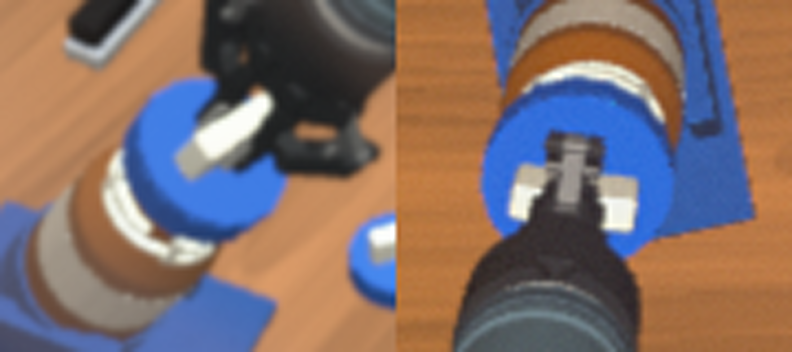

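The lid looks coaxial with the neck in both views. Now lowering with force checks.

Call:
jog_arm(
  moves=[
    [0.001,-0.001,0.002,-0.007,0,0.05,1],
    [0.001,-0.001,0.002,-0.007,0,0.078,1],
    [0.001,-0.001,0.002,-0.007,0,0.1,1],
    [0.001,-0.001,0.002,-0.007,0,0.1,1],
  ],
)

```text
time: 6.98
ee_pos: [0.5181, 0.1549, 0.2204]
orientation: [0.739, 0.622, 0.224, 0.13]
ft_force: [0.6, 0.8, -1.3]
grip_width: 0.0169
grasp_force: 68.8
```

```bash
python3 -c "
from h import *
rep();plan(tcp(-.004,-20))"
```

```text
t 6.975 lid mm [-0.295  0.82   0.491] tilt 0.04930203595048161 phi -19.88935296746866 F [-0.034  0.662 -1.448] T [0.024 0.64  0.001] w 0.016857052860825818 68.78357648849487 j [ 0.769 -0.072 -1.151  2.214  0.105  0.447 -0.653]
[ 0.    -0.     0.002 -0.003  0.003  0.022]
```

Call:
jog_arm(
  moves=[
    [0,0,0,-0.003,0,0.01,1],
    [0,0,0,-0.003,0,0.015,1],
    [0,0,0,-0.003,0,0.02,1],
    [0,0,0,-0.003,0,0.025,1],
    [0,0,0,-0.003,0,0.03,1],
    [0,0,0,-0.003,0,0.03,1],
  ],
)

```text
time: 7.72
ee_pos: [0.5208, 0.1548, 0.215]
orientation: [0.74, 0.622, 0.223, 0.129]
ft_force: [-7.2, -2.5, 8.0]
grip_width: 0.0171
grasp_force: 70.6
```

```bash
python3 -c "
from h import *
rep()"
```

```text
t 7.725 lid mm [-0.768  0.327 -5.471] tilt 0.08915788358374316 phi -19.892569467594353 F [-2.493 -1.222 10.682] T [-0.063  1.07  -0.056] w 0.017127122374210352 70.57623267173767 j [ 0.785 -0.042 -1.177  2.213  0.174  0.44  -0.713]
```

It touched the thread tops at -5.5 mm with 11 N. Now turning backwards under light pressure.

```bash
cat >> h.py <<'E'
def turn(z,a,b,n=11):
    p,r=cur()
    for f in np.linspace(a,b,n):
        P,Q=tcp(z,f); v=np.r_[(r.inv()*Q).as_rotvec()/(np.pi/4), r.inv().apply(P-p)/.2]; print(list(map(float,np.round(v,3)))+[1],end=', ')
    print()
E
python3 -c "
from h import *
turn(-.0067,-20,10,12)"
```

```text
[-0.001, 0.001, 0.002, -0.0, 0.004, 0.006, 1], [-0.001, 0.001, -0.058, -0.0, 0.003, 0.006, 1], [-0.001, 0.001, -0.119, -0.0, 0.003, 0.006, 1], [-0.001, 0.001, -0.179, -0.0, 0.002, 0.006, 1], [-0.001, 0.001, -0.24, -0.001, 0.002, 0.006, 1], [-0.001, 0.001, -0.301, -0.001, 0.001, 0.006, 1], [-0.001, 0.001, -0.361, -0.001, 0.001, 0.006, 1], [-0.001, 0.001, -0.422, -0.001, 0.0, 0.006, 1], [-0.002, 0.001, -0.482, -0.001, -0.0, 0.006, 1], [-0.002, 0.001, -0.543, -0.001, -0.001, 0.006, 1], [-0.002, 0.001, -0.604, -0.002, -0.001, 0.006, 1], [-0.002, 0.001, -0.664, -0.002, -0.001, 0.006, 1],
```

Call:
jog_arm(
  moves=[
    [0,0,0,0,0.003,0.006,1],
    [0,0,-0.06,0,0.003,0.006,1],
    [0,0,-0.12,0,0.003,0.006,1],
    [0,0,-0.18,0,0.002,0.006,1],
    [0,0,-0.24,0,0.002,0.006,1],
    [0,0,-0.3,0,0.001,0.006,1],
    [0,0,-0.36,0,0.001,0.006,1],
    [0,0,-0.42,0,0,0.006,1],
  ],
)

```text
time: 8.72
ee_pos: [0.5229, 0.1562, 0.2162]
orientation: [0.627, 0.734, 0.201, 0.165]
ft_force: [-12.4, -1.4, 17.1]
grip_width: 0.0169
grasp_force: 71.9
```

```bash
python3 -c "
from h import *
rep()"
```

```text
t 8.725 lid mm [ 2.715  1.216 -5.677] tilt 0.15140437201879786 phi -1.0466247078833069 F [-2.237  0.804 21.094] T [ 0.19   1.299 -0.448] w 0.01693194031041238 71.9014298915863 j [ 0.758 -0.036 -1.154  2.21   0.192  0.439 -0.402]
```

Call:
jog_arm(
  moves=[
    [0,0,0,0,0,0,1],
    [0,0,0,0,0,0,1],
  ],
)

```text
time: 8.98
ee_pos: [0.5229, 0.1562, 0.2161]
orientation: [0.627, 0.734, 0.201, 0.165]
ft_force: [-11.1, -1.7, 17.1]
grip_width: 0.0169
grasp_force: 71.8
```

```bash
python3 -c "
from h import *
rep()
turn(-.0067,0,30,12)"
```

```text
t 8.975 lid mm [ 2.647  1.179 -5.699] tilt 0.15081285913580553 phi -0.9958073501165258 F [-1.162  0.221 20.44 ] T [ 0.099  1.3   -0.185] w 0.016861543644926636 71.79392695426941 j [ 0.758 -0.036 -1.155  2.211  0.193  0.439 -0.402]
[0.003, -0.0, -0.022, -0.006, -0.013, 0.005, 1], [0.003, -0.0, -0.083, -0.006, -0.013, 0.005, 1], [0.003, -0.0, -0.143, -0.006, -0.014, 0.005, 1], [0.003, 0.0, -0.204, -0.006, -0.014, 0.005, 1], [0.003, 0.0, -0.265, -0.006, -0.015, 0.005, 1], [0.003, 0.0, -0.325, -0.006, -0.015, 0.005, 1], [0.003, 0.0, -0.386, -0.007, -0.016, 0.005, 1], [0.003, 0.0, -0.446, -0.007, -0.016, 0.005, 1], [0.003, 0.0, -0.507, -0.007, -0.017, 0.005, 1], [0.003, 0.001, -0.568, -0.007, -0.017, 0.005, 1], [0.003, 0.001, -0.628, -0.007, -0.018, 0.005, 1], [0.003, 0.001, -0.689, -0.008, -0.018, 0.005, 1],
```

Call:
jog_arm(
  moves=[
    [0,0,-0.02,-0.006,-0.013,0.004,1],
    [0,0,-0.08,-0.006,-0.013,0.004,1],
    [0,0,-0.14,-0.006,-0.014,0.004,1],
    [0,0,-0.2,-0.006,-0.014,0.004,1],
    [0,0,-0.26,-0.006,-0.015,0.004,1],
    [0,0,-0.32,-0.006,-0.015,0.004,1],
    [0,0,-0.32,-0.006,-0.015,0.004,1],
  ],
)

```text
time: 9.85
ee_pos: [0.5203, 0.1541, 0.2123]
orientation: [0.53, 0.807, 0.179, 0.189]
ft_force: [1.5, 0.7, -0.4]
grip_width: 0.0168
grasp_force: 68.8
```

```bash
python3 -c "
from h import *
rep()
turn(-.0067,13,43,12)"
```

```text
t 9.85 lid mm [-1.235 -0.372 -7.54 ] tilt 0.14695667182084163 phi 13.370131499438608 F [ 1.231  0.4   -1.15 ] T [ 0.186  0.243 -0.01 ] w 0.016806179959843903 68.84120464324951 j [ 0.735 -0.037 -1.13   2.221  0.19   0.43  -0.148]
[0.003, -0.001, 0.008, 0.001, 0.007, -0.004, 1], [0.003, -0.001, -0.052, 0.001, 0.006, -0.004, 1], [0.003, -0.001, -0.113, 0.0, 0.006, -0.004, 1], [0.003, -0.001, -0.174, 0.0, 0.005, -0.004, 1], [0.003, -0.001, -0.234, 0.0, 0.005, -0.004, 1], [0.003, -0.001, -0.295, 0.0, 0.004, -0.004, 1], [0.003, -0.001, -0.355, 0.0, 0.004, -0.004, 1], [0.003, -0.001, -0.416, -0.0, 0.003, -0.004, 1], [0.003, -0.001, -0.477, -0.0, 0.003, -0.004, 1], [0.003, -0.0, -0.537, -0.0, 0.002, -0.004, 1], [0.003, -0.0, -0.598, -0.001, 0.002, -0.004, 1], [0.003, -0.0, -0.658, -0.001, 0.001, -0.004, 1],
```

The force dropped to zero with the lid at -7.5 mm, so the lugs look to be over the gaps. Pressing gently straight down.

Call:
jog_arm(
  moves=[
    [0,0,0,0.001,0.005,0.005,1],
    [0,0,0,0.001,0.005,0.01,1],
    [0,0,0,0.001,0.005,0.015,1],
    [0,0,0,0.001,0.005,0.015,1],
  ],
)

```text
time: 10.35
ee_pos: [0.522, 0.1545, 0.2096]
orientation: [0.53, 0.807, 0.178, 0.188]
ft_force: [0.8, 0.9, 0.2]
grip_width: 0.0168
grasp_force: 68.7
```

```bash
python3 -c "
from h import *
rep()"
```

```text
t 10.35 lid mm [ -1.205  -0.287 -10.782] tilt 0.07940688469302483 phi 13.38766000096749 F [ 0.934  0.743 -0.267] T [0.142 0.146 0.003] w 0.016785509593209503 68.7106204032898 j [ 0.738 -0.02  -1.139  2.219  0.233  0.429 -0.184]
```

Call:
jog_arm(
  moves=[
    [0,0,0,0,0.003,0.006,1],
    [0,0,0,0,0.003,0.012,1],
    [0,0,0,0,0.003,0.018,1],
    [0,0,0,0,0.003,0.024,1],
    [0,0,0,0,0.003,0.026,1],
    [0,0,0,0,0.003,0.026,1],
  ],
)

```text
time: 11.1
ee_pos: [0.5246, 0.1549, 0.2051]
orientation: [0.53, 0.807, 0.178, 0.188]
ft_force: [-0.2, 0.7, -0.5]
grip_width: 0.017
grasp_force: 69.1
```

```bash
python3 -c "
from h import *
rep()"
```

```text
t 11.1 lid mm [ -1.13   -0.302 -15.977] tilt 0.060949842603824654 phi 13.395790017730969 F [-0.3    0.714 -0.362] T [ 0.139  0.477 -0.05 ] w 0.01701240774537976 69.08395528793335 j [ 0.733  0.007 -1.145  2.217  0.301  0.427 -0.244]
```

The lid dropped to -16.0 mm, square and free. Now screwing clockwise.

```bash
python3 -c "
from h import *
turn(-.016,9,9,1);turn(-.0165,1,1,1);turn(-.0177,-7,-7,1)"
```

```text
[-0.0, -0.001, 0.098, 0.0, 0.007, 0.0, 1], 
[-0.001, -0.001, 0.275, 0.0, 0.008, 0.003, 1], 
[-0.001, -0.001, 0.453, -0.0, 0.01, 0.009, 1],
```

Call:
jog_arm(
  moves=[
    [0,0,0.09,0,0.004,0,1],
    [0,0,0.18,0,0.004,0.001,1],
    [0,0,0.27,0,0.005,0.003,1],
    [0,0,0.36,0,0.006,0.006,1],
    [0,0,0.45,0,0.006,0.009,1],
    [0,0,0.45,0,0.006,0.009,1],
  ],
  grip_force=100,
)

```text
time: 11.85
ee_pos: [0.5262, 0.1555, 0.2041]
orientation: [0.664, 0.702, 0.207, 0.154]
ft_force: [-3.8, -0.6, 3.0]
grip_width: 0.0166
grasp_force: 98.6
```

```bash
python3 -c "
from h import *
rep()
turn(-.0188,-17,-17,1);turn(-.0198,-27,-27,1)"
```

```text
t 11.85 lid mm [ -1.007  -0.035 -17.719] tilt 0.0734633863910192 phi -6.820108606765703 F [-1.844  0.043  4.559] T [ 0.282  0.721 -0.001] w 0.016613663218530385 98.64923357963562 j [ 0.72   0.018 -1.136  2.215  0.327  0.429 -0.62 ]
[-0.001, 0.0, 0.226, 0.001, 0.007, 0.005, 1], 
[-0.001, 0.0, 0.448, 0.0, 0.009, 0.01, 1],
```

Call:
jog_arm(
  moves=[
    [0,0,0.09,0,0.002,0.002,1],
    [0,0,0.18,0,0.002,0.004,1],
    [0,0,0.27,0,0.003,0.006,1],
    [0,0,0.36,0,0.004,0.008,1],
    [0,0,0.45,0,0.004,0.01,1],
    [0,0,0.45,0,0.004,0.01,1],
  ],
)

```text
time: 12.6
ee_pos: [0.5279, 0.1555, 0.2026]
orientation: [0.777, 0.575, 0.231, 0.115]
ft_force: [-2.2, -0.1, 1.6]
grip_width: 0.0161
grasp_force: 98.4
```

```bash
python3 -c "
from h import *
rep()
turn(-.0209,-37,-37,1);turn(-.0218,-47,-47,1)"
```

```text
t 12.6 lid mm [ -1.061  -0.14  -19.826] tilt 0.07630283042976913 phi -27.013424237387365 F [-1.144  0.305  2.46 ] T [0.174 0.724 0.007] w 0.016111580708187998 98.4365701675415 j [ 0.698  0.028 -1.117  2.213  0.35   0.428 -0.993]
[-0.001, 0.001, 0.222, 0.003, 0.006, 0.005, 1], 
[-0.001, 0.001, 0.444, 0.002, 0.008, 0.01, 1],
```

Call:
jog_arm(
  moves=[
    [0,0,0.08,0.002,0.002,0.002,1],
    [0,0,0.16,0.002,0.003,0.004,1],
    [0,0,0.24,0.002,0.003,0.006,1],
    [0,0,0.32,0.002,0.004,0.008,1],
    [0,0,0.36,0.002,0.004,0.009,1],
    [0,0,0.36,0.002,0.004,0.009,1],
  ],
)

```text
time: 13.35
ee_pos: [0.5298, 0.1557, 0.2016]
orientation: [0.85, 0.459, 0.245, 0.081]
ft_force: [-3.2, -0.9, 2.5]
grip_width: 0.0162
grasp_force: 98.5
```

```bash
python3 -c "
from h import *
rep()"
```

```text
t 13.35 lid mm [ -0.408   0.125 -21.59 ] tilt 0.06179690026488797 phi -43.26795850826573 F [-1.639 -0.312  3.824] T [ 0.01   0.718 -0.079] w 0.016165267213248118 98.47193241119385 j [ 0.675  0.036 -1.097  2.211  0.369  0.428 -1.293]
```

Call:
jog_arm(
  moves=[
    [0,0,0.04,0,0,0.001,1],
    [0,0,0.08,0,0,0.002,1],
    [0,0,0.12,0,0,0.002,1],
    [0,0,0.16,0,0,0.003,1],
    [0,0,0.16,0,0,0.003,1],
  ],
)

```text
time: 13.98
ee_pos: [0.5303, 0.1559, 0.2016]
orientation: [0.876, 0.407, 0.25, 0.067]
ft_force: [-3.7, -2.5, 5.2]
grip_width: 0.0166
grasp_force: 99.6
```

```bash
python3 -c "
from h import *
rep()"
```

```text
t 13.975 lid mm [ -0.053   0.368 -21.939] tilt 0.08636123892244532 phi -50.148005110263675 F [-0.987 -1.859  6.549] T [-0.251  0.746  1.133] w 0.016642656133728475 99.5567536354065 j [ 0.664  0.037 -1.088  2.211  0.377  0.428 -1.422]
```

Hard stop: 1.1 N·m at 63.5° turned, lid at -21.9 mm. I'll give it a small nudge, then release and back off along the axis.

Call:
jog_arm(
  moves=[
    [0,0,0.04,0,0,0.001,1],
    [0,0,0.04,0,0,0.001,1],
    [0,0,0.01,0,0,0,1],
    [0,0,0.01,0,0,0,-1],
    [0,0,0.01,0,0,0,-1],
    [0,0,0.01,0,0,0,-1],
    [0,0,0.01,0,0,0,-1],
    [0,0,0.01,0,0,0,-1],
  ],
)

```text
time: 14.98
ee_pos: [0.5302, 0.1561, 0.2012]
orientation: [0.879, 0.401, 0.251, 0.064]
ft_force: [-0.1, -0.2, 0.2]
grip_width: 0.0856
grasp_force: 0.0
```

Call:
jog_arm(
  moves=[
    [0,0,0,0,0,-0.06,-1],
    [0,0,0,0,0,-0.2,-1],
    [0,0,0,0,0,-0.35,-1],
    [0,0,0,0,0,-0.5,-1],
    [0,0,0,0,0,-0.5,-1],
    [0,0,0,0,0,-0.5,-1],
  ],
)

```text
time: 15.72
ee_pos: [0.4807, 0.1474, 0.2872]
orientation: [0.879, 0.401, 0.25, 0.065]
ft_force: [0.6, 0.2, 0.2]
grip_width: 0.0855
grasp_force: 0.0
```

Run:
```python
from h import *
rep()
snap('top','t5');snap('side','s5')
S=4;out=[]
B=np.c_[np.cross(YL,N),YL,N];th=np.linspace(0,2*np.pi,120)
for f,(u,v) in(('s5',(190,180)),('t5',(145,150))):
    im=cv2.resize(cv2.imread(f'pics/{f}.png')[v:v+95,u:u+100],None,fx=S,fy=S,interpolation=2)
    for k in(-.022,.006):
        q=proj(f,M+N*k+.047*(np.cos(th)[:,None]*B[:,0]+np.sin(th)[:,None]*B[:,1]))
        cv2.polylines(im,[((q-[u,v]+.5)*S).astype('int32')],True,(0,255,255),1)
    out.append(im)
cv2.imwrite('pics/c5.png',np.hstack(out))
```

```text
t 15.725 lid mm [-0.945  0.65  77.384] tilt 0.07521845518464032 phi -50.93107682665767 F [ 0.666  0.048 -0.104] T [ 0.     0.539 -0.018] w 0.08552259092643068 0.0 j [ 0.579 -0.322 -0.868  2.21  -0.285  0.634 -0.856]
```

View pics/c5.png

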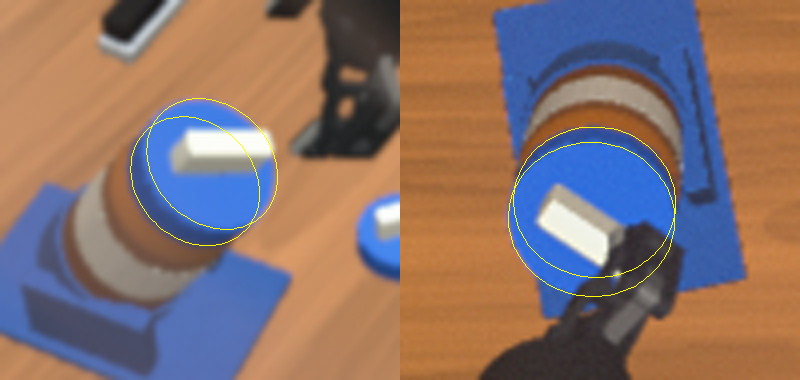

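The lid sits at the predicted home outline in both views, square and released. Handing in.

```bash
python3 -c "
from rig import hand_in
print(hand_in())"
```

```text
the job is handed in; nothing more can be done
None
```

The amber jar is closed: the 94 mm blue lid dropped into the thread, was screwed 63.5° clockwise to the hard stop at -21.9 mm, and was released; I handed the job in at about 16 s and no verdict came back.

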